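Fit the plunger into the press ring and load the ring into the press furnace

ROBOT

A 7-joint arm with a two-finger parallel gripper is mounted at the origin on the work surface. World frame = base frame: x ahead of the robot, y to its left, z up, the work surface at z = 0. Lengths are in m, angles in rad, forces in N, time in s.
With the tool pointing down it reaches from about 0.425 to 0.875 m from the base axis. Payload 4.7 kg.
Tool frame: the origin (TCP) lies on the centre line of the jaws, within the pads' length; the fingertips stand 14 mm ahead of it and the grasp point (between the pads) lies 5 mm behind it; z points along the fingers, y is the direction in which the jaws open and shut (so a half turn about z gives the same grasp; the last joint's range is limited). The gripper opens to 87 mm and grips with 3 to 60 N. Pads are 19 mm wide; open, the fingers measure 117 mm over their backs; the gripper's body (75 mm by 190 mm) begins 51 mm behind the grasp point.
Start: joints at [-1.104, 0.321, -0.07, 1.45, 0.023, 1.371, -0.057], TCP at [0.284, 0.585, 0.237] pointing down, gripper open.
Joint ranges: [-2.86, 2.86], [-0.3, 2.09], [-1.38, 1.24], [0.06, 2.45], [-1.56, 4.7], [0.09, 2.05], [-2.69, 2.69]. Speed limits (rad/s): [2.57, 2.57, 3.14, 3.14, 3.14, 3.14, 3.14].

INTERFACE

Orientations are given as a rotation vector (axis times angle).
In Python, from bench import ctrl gives the robot as it stands. The module is installed in compiled form; this text tells all that it offers.
- The arm moves only by the tool step_arm, never from a script. Its argument "plan" is a list of rows, each a list of 3 entries, a list of its own where there are three numbers: the turn, a rotation vector about the tool's x, y, z in rad, then the shift along the tool's x, y, z in m, then the closure in counts, from 0 (fully open) to 255 (shut). In form: [[[rx, ry, rz], [x, y, z], hand], ...]. A call has exactly 10 rows; each row is the pose to reach, as a shift and turn from the pose commanded when the call began, along the tool's axes at that moment; what a row does not reach only later rows make up. A row lasts 1/8 s, in which the tool goes at most 62.5 mm and 10.7 degrees, less where a joint would pass 70% of its speed; a pose out of reach is approached as far as the arm can. A call with a gripper value outside its range is refused whole. The fingers move at their own pace and stop on an object; "squeeze" is the grip in N (left out, the last holds). Time passes only in rows, so rows that repeat a pose let the fingers close, or fill a call up. It gives the time, the measured TCP pose, the force and the opening at its end, in the units of the state.
- ctrl.get_state(): the state, without advancing time (a new reading comes with each control period).
- ctrl.get_image(name): name is "scene" or "top"; returns the picture (384x512x3 uint8, red, green, blue); there is no depth.
- ctrl.calibration(name): a dict with "fov_y" (degrees; the focal length in pixels is half the picture's height over the tangent of half this angle, whatever the lens; pixels are square), "cx", "cy" (the principal point, pixels), "k1" (the pictures are not rectified: a ray, as slopes to the right and down, at radius r is drawn at 1 + k1 r^2 times it, then the intrinsics apply), "rvec" (rotation vector, rad) and "tvec" (3), from world to camera coordinates, as OpenCV has them. Camera axes: x right, y down, z forward; pixel columns grow to the right and rows downward; lengths in m; the calibration is good to about 2 mm. A picture is of the moment at which its call begins. calibration takes no time and is no camera call.
- ctrl.close_job(): hands the job in, once; it reports no verdict.
Trained networks look in the newest picture that a camera, given by its name, has taken for a name from the list of things; names that differ only in an ending like _2 or _b are one class to them, and where a whole thing is asked for, a point or a joint stands for the part that bears it (a point fixed in the world has none). Each returns a list of dicts, best first, with "score" (0 to 1); they miss things now and then, are a little off and sometimes report something else, mostly with a low value. They report only what shows in the picture. A call takes as long as a camera call. They do not tell look-alikes from the thing itself.
- ctrl.cut_out(camera, label): "pixels" (384x512 bool, what is visible of it) and "rect" ([left, top, width, height] in pixels, round what is visible of it).
The state is a dict: "time": time; "joint_positions": joint angles; "qd": joint speeds; "joint_torque": joint torques, N m; "position": TCP position; "tool_rot": TCP orientation; "ft_force": force on the tool from outside, world axes, zero at the start; "torque": the same for the moment, N m; "grip_width": opening from 0.0 (shut) to 1.0 (fully open).
Only numpy, scipy, OpenCV 4.12 (cv2) and the standard library are available. Lean on these libraries where they do the work, as an engineer would, in place of code of your own. Each camera call takes 0.05 s, during which the arm holds its last target.

TASK

Stand the collared plunger in the bore of the large investment ring where it stands on the bench, collar flat on the ring. Then lift the ring with the plunger in it and set it down upright and flat in the round rimmed recess of the press furnace's hearth, and let go. Leave the smaller ring standing where it is.

Things in the scene. Friction and masses are not known exactly. Their poses are not given: they have to be found in the camera images.
- plunger_center (a point): Collared plunger: loose glossy white turned part, 0.06 kg, 55 mm tall, upright on the bench. From below: round spigot 18 mm dia. x 22 mm, flat collar 50 mm dia. x 5 mm, round grip stem 18 mm dia. x 28 mm. Point on the axis 27.5 mm above the foot (0.5 mm above the collar's top face); z up the axis to the stem. The black cone is another part.
- press_ring_center (a point): Large investment ring: loose matt off-white cylinder, 0.2 kg, 58 mm dia., 50 mm tall, upright on the bench. Round blind bore in its top, 34 mm dia., 30 mm deep: the spigot enters with 8 mm play each side, the collar rests on the ring's top and the stem's end stands 33 mm above that. Point on the axis 25 mm above the underside; z up the axis.
- hearth_seat (a point): Centre of the floor of the round hearth recess on the fixed low white press furnace at the left. Recess 84 mm dia. (13 mm play each side of the large ring), open above, rim 10 mm high and 10 mm thick. Floor 95 mm above the bench, housing top 85 mm. z up; +y points to the opened round head, which begins 150 mm from the centre and rises to 0.28 m above the bench.
- small_ring_center (a point): Smaller investment ring, to be left alone: loose matt off-white cylinder, 0.1 kg, 42 mm dia., 40 mm tall, with a narrow 14 mm bore, upright on the bench. Point on the axis 20 mm above the underside; z up the axis.
Not all that is in view belongs to the job. What is shaped like the part that bears press_ring_center but green is not meant.

How it is judged:
On the way, in this order (a step that is already met when the one before it is completed fails the run):
1. the plunger stands in the large ring's bore, collar on the ring, while the ring is still on the bench (horizontal distance between plunger_center and press_ring_center below 0.013 m and z of plunger_center in the frame of press_ring_center between 0.027 and 0.035 m and angle between the z axis of plunger_center and the z axis of press_ring_center, either way round below 0.18 rad and height (world z) of press_ring_center below 0.035 m), for 0.2 s.
2. the ring has been lifted off the bench with the plunger in it (distance between plunger_center and press_ring_center below 0.04 m and height (world z) of press_ring_center above 0.06 m and horizontal distance between press_ring_center and hearth_seat above 0.06 m), for 0.1 s.
At the end, for the whole second after the job is handed in: The large ring stands upright (10 degrees) on the floor of the hearth recess, centre within 18 mm of the recess's centre and at most 5 mm high; the plunger stands in its bore (axes within 13 mm and 10 degrees) with its collar at most 4.5 mm off the ring's top (horizontal distance between press_ring_center and hearth_seat below 0.018 m and z of press_ring_center in the frame of hearth_seat between 0.02 and 0.03 m and angle between press_ring_center's own z axis and vertical below 0.18 rad and horizontal distance between plunger_center and press_ring_center below 0.013 m and z of plunger_center in the frame of press_ring_center between 0.027 and 0.035 m and angle between the z axis of plunger_center and the z axis of press_ring_center, either way round below 0.18 rad); the robot touches nothing.
It fails at once if the smaller ring is pushed more than 40 mm away or tipped over (distance of small_ring_center from where it was at the start of the episode above 0.04 m or angle between small_ring_center's own z axis and vertical above 0.5 rad).
It also fails if it takes over 58 s, if anything falls off the work surface, if the arm or the gripper's body presses on something with over 40 N, if the wrist force passes 120 N, or if a joint passes its speed limit or range.

## Working session

There is one attempt and no reset: what is moved stays moved. The work goes in short steps, Python scripts to look and compute and a tool call to move; the robot and the scene stay as the last step left them, time stands still between calls to the robot, and variables do not carry over. Pictures are saved under pics/ and viewed, and the job is handed in when it is done.

Besides the shell and the picture viewer there is one more tool, called after "Request:" as a command line: name --argument value ..., lists and objects as JSON in quotes. step_arm: Moves the arm, as the interface text tells. Its arguments: {"type":"object","properties":{"plan":{"type":"array"},"squeeze":{"type":"number"}},"required":["plan"]}

```bash
mkdir -p pics
cat > h.py <<'E'
import numpy as np, cv2
from bench import ctrl
def cam(n):
    c=ctrl.calibration(n); f=192/np.tan(np.radians(c["fov_y"])/2)
    R=cv2.Rodrigues(np.array(c["rvec"],float))[0]; return c,f,R,np.array(c["tvec"],float)
def proj(n,P):
    c,f,R,t=cam(n); p=R@np.array(P,float)+t; s=p[:2]/p[2]; s=s*(1+c["k1"]*(s@s)); return np.array([c["cx"],c["cy"]])+f*s
def atz(n,uv,z):
    c,f,R,t=cam(n); d=(np.array(uv,float)-[c["cx"],c["cy"]])/f; s=d.copy()
    for _ in range(30): s=d/(1+c["k1"]*(s@s))
    o=-R.T@t; r=R.T@np.array([s[0],s[1],1]); return o+r*(z-o[2])/r[2]
def save(n,name):
    im=ctrl.get_image(n); cv2.imwrite(f"pics/{name}.png",im[:,:,::-1]); return im
E
python3 - <<'E'
from h import *
for n in("scene","top"):
    im=save(n,n+"0"); c=ctrl.calibration(n); R=cam(n)[2]; print(n,c,-R.T@np.array(c["tvec"]))
    for l in("plunger_center","press_ring_center","hearth_seat","small_ring_center"):
        try:
            for d in ctrl.cut_out(n,l): print(l,round(d["score"],2),d["rect"])
        except Exception as e: print(l,e)
s=ctrl.get_state();print(s)
E
```

```text
scene {'fov_y': 42.95898842408663, 'cx': 264.47084434877655, 'cy': 193.78310095184827, 'k1': -0.12012017629990084, 'rvec': array([ 1.40565433,  2.360747  , -0.71080088]), 'tvec': array([ 0.26145757, -0.36149928,  1.67938638])} [1.21291699 0.34887662 1.19436087]
plunger_center 0.51 [249.8, 226.2, 18.0, 23.0]
press_ring_center 0.79 [300.5, 168.6, 15.2, 25.0]
press_ring_center 0.68 [272.2, 192.4, 16.0, 27.3]
press_ring_center 0.65 [260.2, 161.4, 20.5, 22.1]
hearth_seat 0.79 [311.7, 182.8, 198.1, 132.0]
small_ring_center 0.46 [179.1, 133.7, 12.8, 15.9]
top {'fov_y': 53.46110319210763, 'cx': 250.90353463741656, 'cy': 191.16113936098606, 'k1': 0.002808166863566855, 'rvec': array([ 2.15672328, -2.21484755,  0.06773672]), 'tvec': array([0.02461158, 0.53701421, 0.91520618])} [0.47598241 0.0074457  0.94867152]
plunger_center 0.75 [226.4, 134.7, 25.3, 16.9]
press_ring_center 0.77 [259.2, 215.8, 23.7, 23.6]
press_ring_center 0.7 [214.5, 226.8, 26.0, 27.0]
press_ring_center 0.65 [226.5, 178.3, 23.7, 23.0]
hearth_seat 0.73 [0.0, 136.7, 182.2, 125.4]
small_ring_center 0.79 [376.6, 209.1, 25.9, 15.6]
{'time': 0.5, 'joint_positions': array([-1.10388874,  0.32105236, -0.070069  ,  1.45054272,  0.02258218,
        1.37080089, -0.05690011]), 'qd': array([ 1.41992129e-03,  1.04291694e-03, -6.81256079e-04, -2.34529117e-03,
       -5.01505982e-06, -5.56523093e-04, -2.13712166e-03]), 'joint_torque': array([ 2.53141170e-04, -4.90603638e+01, -4.02205372e-01, -3.12463224e+01,
       -6.34394959e-02,  3.45735974e-02,  3.47038690e-05]), 'position': array([0.28440317, 0.58447629, 0.23653077]), 'tool_rot': array([ 7.05220205e-01,  3.06138215e+00, -3.89656669e-05]), 'ft_force': array([ 0.02418018, -0.3212218 , -0.226598  ]), 'torque': array([ 0.01696463,  0.01779964, -0.0278096 ]), 'grip_width': 1.004082520951783}
```

Run:
```python
import cv2
for n in("scene0","top0"):
    im=cv2.imread(f"pics/{n}.png"); cv2.imwrite(f"pics/{n}b.png",cv2.resize(im,(800,600),interpolation=cv2.INTER_CUBIC))
a=cv2.imread("pics/scene0.png")[120:270,170:370];cv2.imwrite("pics/sc.png",cv2.resize(a,(800,600),interpolation=cv2.INTER_CUBIC))
a=cv2.imread("pics/top0.png")[120:270,200:400];cv2.imwrite("pics/tc.png",cv2.resize(a,(800,600),interpolation=cv2.INTER_CUBIC))
```

```text
(no output)
```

View pics/scene0b.png

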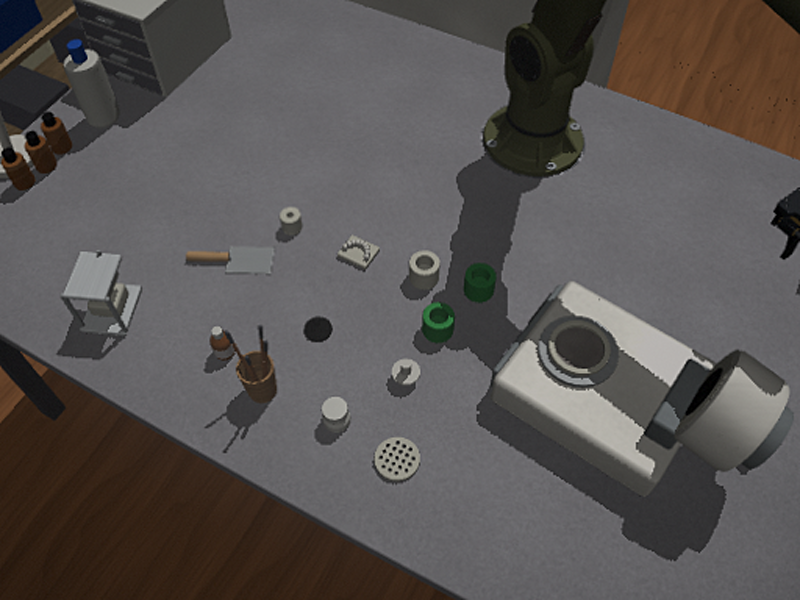

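View pics/top0b.png

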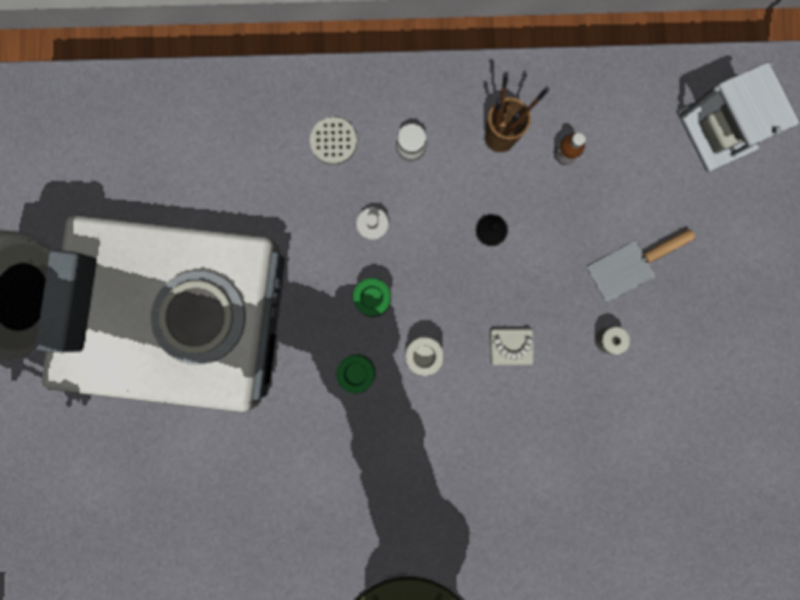

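View pics/sc.png

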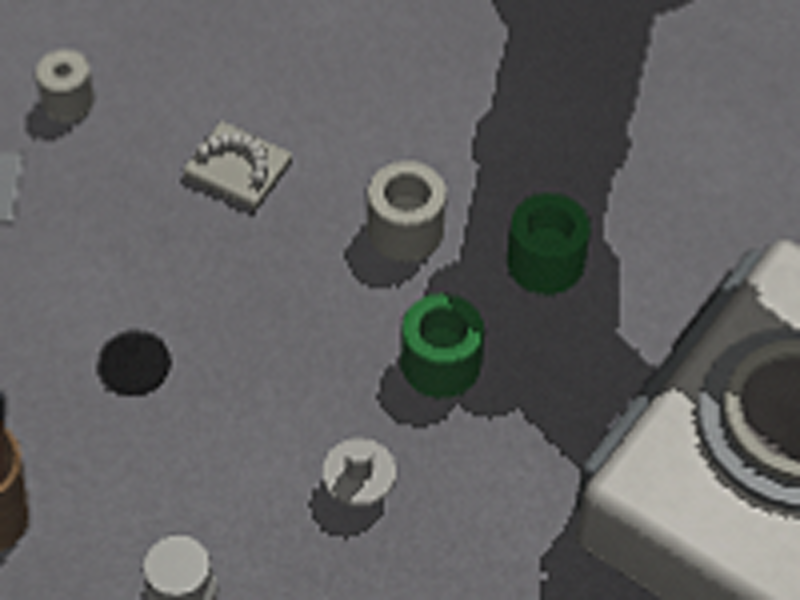

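View pics/tc.png

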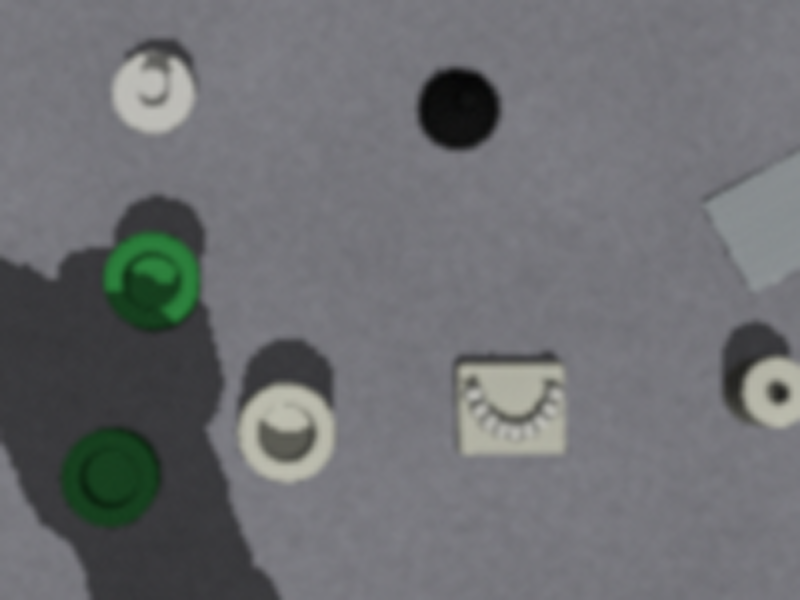

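The top view shows three ring-shaped parts: off-white at (272,228), bright green at (238,190) and dark green at (228,239). The off-white one is the large ring. The small ring, with its narrow bore, is at (394,218). The plunger (white collar and stem) is at (238,143), and the black cone is at (315,147). The recess is near (127,202). Next I'll measure these in both cameras.

```bash
cat >> h.py <<'E'
def circ(n,c,r,z):
    return np.array([proj(n,[c[0]+r*np.cos(a),c[1]+r*np.sin(a),z]) for a in np.linspace(0,2*np.pi,60)])
def edgefit(im,n,c0,circles,span=0.012):
    """maximise radial gradient over concentric circles [(r,z,sign)]"""
    g=cv2.GaussianBlur(cv2.cvtColor(im,cv2.COLOR_RGB2GRAY).astype(np.float32),(0,0),0.7)
    best=None
    def samp(c,r,z):
        p=circ(n,c,r,z).astype(np.float32); return cv2.remap(g,p[:,0].reshape(-1,1),p[:,1].reshape(-1,1),cv2.INTER_LINEAR).ravel()
    for dx in np.arange(-span,span+1e-9,0.001):
        for dy in np.arange(-span,span+1e-9,0.001):
            c=(c0[0]+dx,c0[1]+dy); s=0
            for r,z,sg in circles:
                d=samp(c,r-.0025,z)-samp(c,r+.0025,z)
                s+=np.mean(np.clip(np.abs(d) if sg==0 else sg*d,-20,40))
            if best is None or s>best[0]: best=(s,c)
    return best
E
python3 - <<'E'
from h import *
ims={n:cv2.imread(f"pics/{n}0.png")[:,:,::-1].copy() for n in("top","scene")}
init={"ring":(atz("top",(271.7,228),.05),[(.029,.05,1),(.017,.05,1 and -1)],),
"plunger":(atz("top",(238.2,143),.027),[(.025,.027,1)]),
"seat":(atz("top",(126.7,202),.105),[(.052,.105,0),(.042,.105,-1)]),
"small":(atz("top",(394,218),.04),[(.021,.04,1),(.007,.04,-1)])}
est={}
for k,(c,cs) in init.items():
    print(k,c[:2].round(4))
    for n in ims:
        b=edgefit(ims[n],n,c[:2],cs); print("  ",n,round(b[0],1),np.round(b[1],4)); est[k,n]=b[1]
        for o in ([b[1]]):
            for r,z,_ in cs:
                pass
for n in ims:
    v=cv2.resize(ims[n][:,:,::-1],None,fx=4,fy=4,interpolation=cv2.INTER_CUBIC)
    for k,(c,cs) in init.items():
        for r,z,_ in cs: cv2.polylines(v,[np.int32((circ(n,est[k,n],r,z)+.5)*4)],True,(0,0,255),1)
    if n=="top": v=v[500:1100,280:1240]
    else: v=v[620:1220,950:1750]
    cv2.imwrite(f"pics/ov_{n}.png",v[:,:][:600,-800:] if n=="scene" else cv2.resize(v,(800,500)))
E
```

```text
ring [ 0.4474 -0.0363]Traceback (most recent call last):
  File "<stdin>", line 11, in <module>
  File "h.py", line 26, in edgefit
    d=samp(c,r-.0025,z)-samp(c,r+.0025,z)
                        ~~~~^^^^^^^^^^^^^
  File "h.py", line 21, in samp
    p=circ(n,c,r,z).astype(np.float32); return cv2.remap(g,p[:,0].reshape(-1,1),p[:,1].reshape(-1,1),cv2.INTER_LINEAR).ravel()
      ~~~~^^^^^^^^^
  File "h.py", line 15, in circ
    return np.array([proj(n,[c[0]+r*np.cos(a),c[1]+r*np.sin(a),z]) for a in np.linspace(0,2*np.pi,60)])
                     ~~~~^^^^^^^^^^^^^^^^^^^^^^^^^^^^^^^^^^^^^^^^^
  File "h.py", line 7, in proj
    c,f,R,t=cam(n); p=R@np.array(P,float)+t; s=p[:2]/p[2]; s=s*(1+c["k1"]*(s@s)); return np.array([c["cx"],c["cy"]])+f*s
            ~~~^^^
  File "h.py", line 4, in cam
    c=ctrl.calibration(n); f=192/np.tan(np.radians(c["fov_y"])/2)
ValueError: time passes only in moves, steps and waits
```

The script called calibration too often and was stopped, so I'll cache it.

```bash
sed -i 's/^def cam(n):/import functools\n@functools.lru_cache(None)\ndef cam(n):/' h.py
cat > m.py <<'E'
from h import *
ims={n:cv2.imread(f"pics/{n}0.png")[:,:,::-1].copy() for n in("top","scene")}
init={"ring":(atz("top",(271.7,228),.05),[(.029,.05,1),(.017,.05,-1)],),
"plunger":(atz("top",(238.2,143),.027),[(.025,.027,1)]),
"seat":(atz("top",(126.7,202),.105),[(.052,.105,0),(.042,.105,-1)]),
"small":(atz("top",(394,218),.04),[(.021,.04,1),(.007,.04,-1)])}
est={}
for k,(c,cs) in init.items():
    print(k,c[:2].round(4))
    for n in ims:
        b=edgefit(ims[n],n,c[:2],cs); print("  ",n,round(float(b[0]),1),np.round(b[1],4)); est[k,n]=b[1]
for n in ims:
    v=cv2.resize(ims[n][:,:,::-1],None,fx=4,fy=4,interpolation=cv2.INTER_CUBIC)
    for k,(c,cs) in init.items():
        for r,z,_ in cs: cv2.polylines(v,[np.int32((circ(n,est[k,n],r,z)+.5)*4)],True,(0,0,255),1)
    v=v[500:1100,280:1240] if n=="top" else v[600:1100,880:1680]
    cv2.imwrite(f"pics/ov_{n}.png",cv2.resize(v,(800,500)))
E
python3 m.py; python3 -c "
from h import *;s=ctrl.get_state();print(s['time'])"
```

```text
ring [ 0.4474 -0.0363]
   top 67.0 [ 0.4494 -0.0353]
   scene 74.6 [ 0.4474 -0.0333]
plunger [0.6556 0.0382]
   top 38.8 [0.6576 0.0392]
   scene 36.2 [0.6556 0.0402]
seat [0.515  0.2859]
   top 49.4 [0.514  0.2909]
   scene 48.4 [0.514  0.2939]
small [ 0.4631 -0.3274]
   top 79.2 [ 0.4641 -0.3264]
   scene 70.4 [ 0.4631 -0.3264]
0.5
```

View pics/ov_top.png

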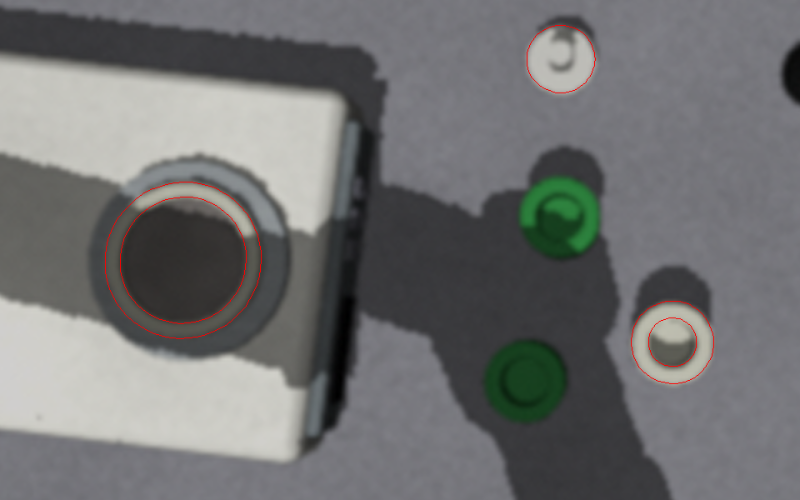

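View pics/ov_scene.png

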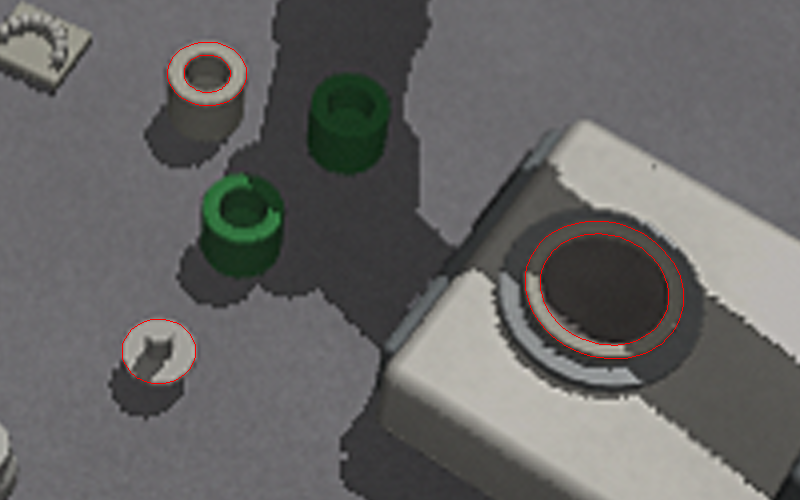

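The overlays match the edges in both views, and the two cameras agree to about 3 mm. Averages: ring (0.448, -0.034), plunger (0.657, 0.040), seat (0.514, 0.2925), small ring (0.464, -0.326). The picture shows the off-white ring next to the two green look-alikes, so the choice of ring holds. Next is a helper that turns world targets into tool shifts.

```bash
cat > g.py <<'E'
import sys
from h import *
def go(targets,yawdeg=None):
    s=ctrl.get_state(); R=cv2.Rodrigues(np.array(s["tool_rot"]))[0]; p=np.array(s["position"])
    y=R[:,1]; print("t",s["time"],"pos",p.round(4),"jaw yaw",np.degrees(np.arctan2(y[1],y[0])).round(1),"zaxis",R[:,2].round(3),"w",round(s["grip_width"],3),"F",np.round(s["ft_force"],1),"q",np.round(s["joint_positions"],2))
    for t in targets: print(t,"->",(R.T@(np.array(t)-p)).round(4))
    for yw in (yawdeg or []):
        a=np.radians(yw); Y=np.array([np.cos(a),np.sin(a),0]);Z=np.array([0,0,-1.]);Rt=np.c_[np.cross(Y,Z),Y,Z]
        print("yaw",yw,"turn",cv2.Rodrigues(R.T@Rt)[0].ravel().round(3))
E
python3 - <<'E'
from g import *
go([[.284,.585,.34],[.5,.27,.34],[.657,.04,.30],[.657,.04,.15]],[0,180,90])
for n,uv in(("bg",(238,190)),("dg",(228,239)),("pot",(325,75)),("jar",(264,88))): print(n,atz("top",uv,.05).round(3))
E
```

```text
t 0.5 pos [0.2844 0.5845 0.2365] jaw yaw 64.1 zaxis [ 0. -0. -1.] w 1.004 F [ 0.  -0.3 -0.2] q [-1.1   0.32 -0.07  1.45  0.02  1.37 -0.06]
[0.284, 0.585, 0.34] -> [ 0.0006  0.0003 -0.1035]
[0.5, 0.27, 0.34] -> [-0.3315 -0.1885 -0.1035]
[0.657, 0.04, 0.3] -> [-0.5733 -0.3266 -0.0634]
[0.657, 0.04, 0.15] -> [-0.5733 -0.3266  0.0866]
yaw 0 turn [0.    0.    1.118]
yaw 180 turn [-0.     0.    -2.024]
yaw 90 turn [-0.     0.    -0.453]
bg [0.539 0.041 0.05 ]
dg [0.424 0.067 0.05 ]
pot [ 0.811 -0.176  0.05 ]
jar [ 0.783 -0.028  0.05 ]
```

Request:
step_arm --plan '[[[0,0,0],[0,0,-0.06],0],[[0,0,0],[0,0,-0.11],0],[[0,0,0],[-0.052,-0.03,-0.11],0],[[0,0,0],[-0.104,-0.06,-0.11],0],[[0,0,0],[-0.156,-0.09,-0.11],0],[[0,0,0],[-0.208,-0.12,-0.11],0],[[0,0,0],[-0.26,-0.15,-0.11],0],[[0,0,0],[-0.312,-0.18,-0.11],0],[[0,0,0],[-0.364,-0.21,-0.11],0],[[0,0,0],[-0.416,-0.24,-0.11],0]]'

```text
time: 1.75
position: [0.5543, 0.1851, 0.347]
tool_rot: [0.705, 3.061, 0.001]
ft_force: [0.7, 0.9, 0.6]
grip_width: 1.0
```

```bash
python3 -c "
from g import *
go([[.657,.04,.30],[.657,.04,.10]],[64])"
```

```text
t 1.75 pos [0.5543 0.1851 0.347 ] jaw yaw 64.1 zaxis [ 0.001  0.001 -1.   ] w 1.0 F [0.7 0.9 0.6] q [-0.59  0.15  0.26  1.45 -0.04  1.55  0.78]
[0.657, 0.04, 0.3] -> [-0.1558 -0.0856  0.047 ]
[0.657, 0.04, 0.1] -> [-0.1557 -0.0858  0.247 ]
yaw 64 turn [0.001 0.    0.001]
```

Request:
step_arm --plan '[[[0,0,0],[-0.05,-0.03,0.0],0],[[0,0,0],[-0.1,-0.056,0.02],0],[[0,0,0],[-0.14,-0.078,0.05],0],[[0,0,0],[-0.156,-0.087,0.09],0],[[0,0,0],[-0.156,-0.087,0.14],0],[[0,0,0],[-0.156,-0.087,0.19],0],[[0,0,0],[-0.156,-0.087,0.22],0],[[0,0,0],[-0.156,-0.087,0.24],0],[[0,0,0],[-0.156,-0.087,0.247],0],[[0,0,0],[-0.156,-0.087,0.247],0]]'

```text
time: 3.0
position: [0.6562, 0.0403, 0.1002]
tool_rot: [0.705, 3.061, 0.001]
ft_force: [0.4, -0.6, 0.6]
grip_width: 0.999
```

Run:
```python
from g import *
go([[.6566,.0397,.0445]],[64])
a=save("top","top1");b=save("scene","scene1")
cv2.imwrite("pics/c1.png",np.hstack([cv2.resize(a[90:210,180:300],(400,400),interpolation=2),cv2.resize(b[160:280,200:320],(400,400),interpolation=2)])[:,:,::-1])
```

```text
t 3.0 pos [0.6562 0.0403 0.1002] jaw yaw 64.1 zaxis [ 0.001  0.    -1.   ] w 0.999 F [ 0.4 -0.6  0.6] q [-0.36  0.44  0.34  1.6  -0.16  1.13  1.13]
[0.6566, 0.0397, 0.0445] -> [-0.0006 -0.0004  0.0557]
yaw 64 turn [0.001 0.001 0.001]
```

View pics/c1.png

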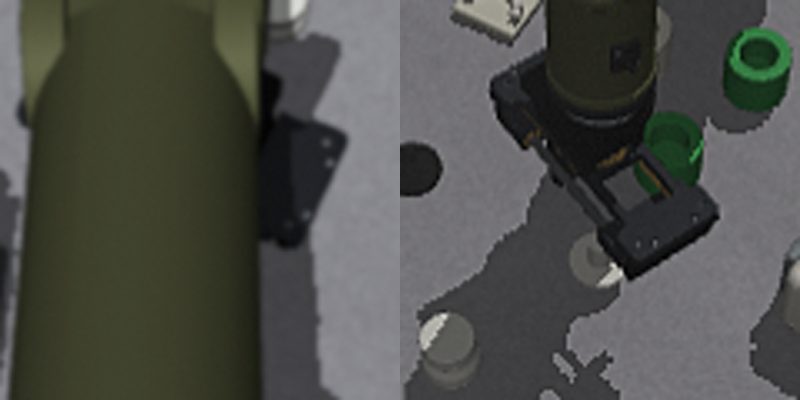

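The gripper is above the plunger; in the scene crop part of the collar shows below the fingers at about (600,265). I'll lower and close.

Request:
step_arm --plan '[[[0,0,0],[0,0,0.03],0],[[0,0,0],[0,0,0.05],0],[[0,0,0],[0,0,0.0555],0],[[0,0,0],[0,0,0.0555],0],[[0,0,0],[0,0,0.0555],255],[[0,0,0],[0,0,0.0555],255],[[0,0,0],[0,0,0.0555],255],[[0,0,0],[0,0,0.0555],255],[[0,0,0],[0,0,0.0555],255],[[0,0,0],[0,0,0.0555],255]]' --squeeze 15

```text
time: 4.35
position: [0.6557, 0.0403, 0.0441]
tool_rot: [0.705, 3.061, 0.0]
ft_force: [0.0, -0.1, -0.1]
grip_width: 0.4
```

```bash
python3 -c "
from g import *
go([[.6566,.0397,.13],[.4484,-.0343,.13]],[0])"
```

```text
t 4.35 pos [0.6557 0.0403 0.0441] jaw yaw 64.1 zaxis [ 0.  0. -1.] w 0.4 F [ 0.  -0.1 -0.1] q [-0.35  0.5   0.32  1.64 -0.18  1.03  1.14]
[0.6566, 0.0397, 0.13] -> [-0.001  -0.0001 -0.0859]
[0.4484, -0.0343, 0.13] -> [ 0.1538 -0.1577 -0.0859]
yaw 0 turn [0.    0.    1.118]
```

The fingers are still closing (0.40; the stem would be about 0.21). I'll keep closing and then lift a little.

Request:
step_arm --plan '[[[0,0,0],[0,0,0],255],[[0,0,0],[0,0,0],255],[[0,0,0],[0,0,0],255],[[0,0,0],[0,0,0],255],[[0,0,0],[0,0,0],255],[[0,0,0],[0,0,0],255],[[0,0,0],[0,0,-0.02],255],[[0,0,0],[0,0,-0.05],255],[[0,0,0],[0,0,-0.085],255],[[0,0,0],[0,0,-0.085],255]]'

```text
time: 5.6
position: [0.6586, 0.0402, 0.1343]
tool_rot: [0.704, 3.054, 0.005]
ft_force: [0.6, -0.4, -0.3]
grip_width: 0.202
```

```bash
python3 -c "
from g import *
go([[.4484,-.0343,.13]],[0])"
```

```text
t 5.6 pos [0.6586 0.0402 0.1343] jaw yaw 64.0 zaxis [ 0.008  0.001 -1.   ] w 0.202 F [ 0.6 -0.4 -0.3] q [-0.37  0.41  0.34  1.57 -0.15  1.18  1.12]
[0.4484, -0.0343, 0.13] -> [ 0.1564 -0.159   0.0024]
yaw 0 turn [0.008 0.004 1.118]
```

Width 0.202 is 17.6 mm, so the stem is held. Carrying it over the ring, turning the jaws along x.

Request:
step_arm --plan '[[[0,0,0.15],[0.025,-0.025,0],255],[[0,0,0.3],[0.055,-0.055,0],255],[[0,0,0.45],[0.085,-0.085,0],255],[[0,0,0.6],[0.11,-0.11,0],255],[[0,0,0.75],[0.13,-0.13,0],255],[[0,0,0.9],[0.145,-0.147,0],255],[[0,0,1.02],[0.153,-0.156,0],255],[[0,0,1.118],[0.156,-0.159,0],255],[[0,0,1.118],[0.156,-0.159,0],255],[[0,0,1.118],[0.156,-0.159,0],255]]'

```text
time: 6.85
position: [0.446, -0.0345, 0.1291]
tool_rot: [2.219, 2.223, 0.0]
ft_force: [-0.1, 0.5, -0.7]
grip_width: 0.2
```

Run:
```python
from g import *
go([[.4484,-.0343,.0735]],[0])
a=save("top","top2");b=save("scene","scene2")
cv2.imwrite("pics/c2.png",np.hstack([cv2.resize(a[150:310,190:350],(400,400),interpolation=2),cv2.resize(b[120:240,210:330],(400,400),interpolation=2)])[:,:,::-1])
```

```text
t 6.85 pos [ 0.446  -0.0345  0.1291] jaw yaw 0.1 zaxis [ 0.  0. -1.] w 0.2 F [-0.1  0.5 -0.7] q [-0.47 -0.04  0.48  2.08  0.02  1.1   0.  ]
[0.4484, -0.0343, 0.0735] -> [0.0001 0.0024 0.0556]
yaw 0 turn [ 0.    -0.     0.002]
```

View pics/c2.png

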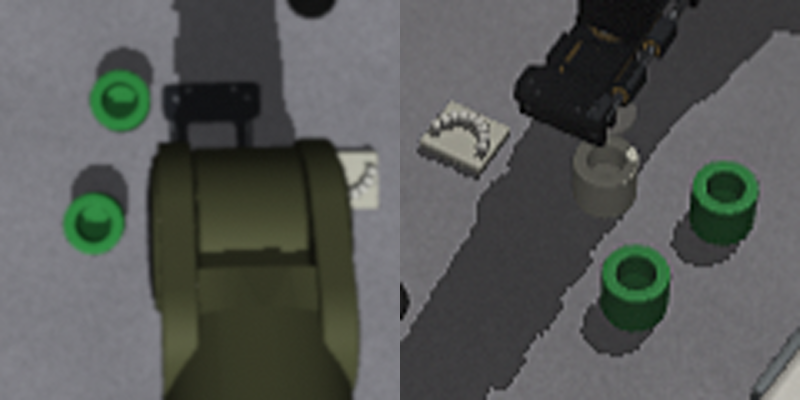

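The ring is still standing below the gripper (scene crop (605,180)), with the plunger's collar above and behind it. Lowering with a 2.5 mm x correction.

Request:
step_arm --plan '[[[0,0,0],[0,0.0025,0.0],255],[[0,0,0],[0,0.0025,0.015],255],[[0,0,0],[0,0.0025,0.03],255],[[0,0,0],[0,0.0025,0.04],255],[[0,0,0],[0,0.0025,0.045],255],[[0,0,0],[0,0.0025,0.05],255],[[0,0,0],[0,0.0025,0.053],255],[[0,0,0],[0,0.0025,0.055],255],[[0,0,0],[0,0.0025,0.055],255],[[0,0,0],[0,0.0025,0.055],255]]'

```text
time: 8.2
position: [0.4485, -0.0345, 0.0742]
tool_rot: [2.221, 2.221, 0.001]
ft_force: [-0.0, 0.1, -0.6]
grip_width: 0.202
```

Run:
```python
from g import *
go([[.4484,-.0343,.0725]],[0])
b=save("scene","scene3")
cv2.imwrite("pics/c3.png",cv2.resize(b[130:230,220:320],(600,600),interpolation=2)[:,:,::-1])
```

```text
t 8.2 pos [ 0.4485 -0.0345  0.0742] jaw yaw 0.0 zaxis [ 0.  0. -1.] w 0.202 F [-0.   0.1 -0.6] q [-0.46  0.04  0.49  2.13 -0.02  0.97  0.04]
[0.4484, -0.0343, 0.0725] -> [ 0.0002 -0.0001  0.0017]
yaw 0 turn [ 0. -0.  0.]
```

View pics/c3.png

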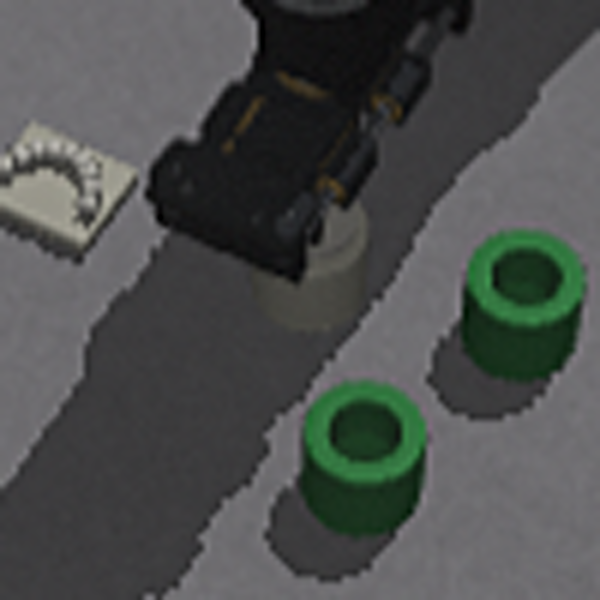

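The collar now sits about on the ring's top (315,240), and no side force shows. I'll go down 1.5 mm more and open.

Request:
step_arm --plan '[[[0,0,0],[0,0,0.001],255],[[0,0,0],[0,0,0.0015],255],[[0,0,0],[0,0,0.0015],0],[[0,0,0],[0,0,0.0015],0],[[0,0,0],[0,0,0.0015],0],[[0,0,0],[0,0,0.0015],0],[[0,0,0],[0,0,0.0015],0],[[0,0,0],[0,0,0.0015],0],[[0,0,0],[0,0,0.0015],0],[[0,0,0],[0,0,0.0015],0]]'

```text
time: 9.5
position: [0.4484, -0.0345, 0.0726]
tool_rot: [2.221, 2.221, 0.0]
ft_force: [-0.3, -0.4, -0.5]
grip_width: 0.978
```

Request:
step_arm --plan '[[[0,0,0],[0,0,0],0],[[0,0,0],[0,0,-0.03],0],[[0,0,0],[0,0,-0.08],0],[[0,0,0],[0,0,-0.13],0],[[0,0,0],[0,0.05,-0.15],0],[[0,0,0],[0,0.11,-0.15],0],[[0,0,0],[0,0.17,-0.15],0],[[0,0,0],[0,0.2,-0.15],0],[[0,0,0],[0,0.2,-0.15],0],[[0,0,0],[0,0.2,-0.15],0]]'

```text
time: 10.75
position: [0.6475, -0.0348, 0.2222]
tool_rot: [-2.221, -2.22, 0.002]
ft_force: [-0.7, -0.3, 0.9]
grip_width: 0.996
```

Run:
```python
from g import *
go([[.4484,-.0343,.15],[.4484,-.0343,.035]],[0])
a=save("top","top4");b=save("scene","scene4")
cv2.imwrite("pics/c4.png",np.hstack([cv2.resize(a[170:290,210:330],(400,400),interpolation=2),cv2.resize(b[130:230,220:320],(400,400),interpolation=2)])[:,:,::-1])
```

```text
t 10.75 pos [ 0.6475 -0.0348  0.2222] jaw yaw -0.0 zaxis [-0.001 -0.    -1.   ] w 0.996 F [-0.7 -0.3  0.9] q [-0.4   0.35  0.53  1.49 -0.18  1.35  0.15]
[0.4484, -0.0343, 0.15] -> [ 0.0004 -0.199   0.0725]
[0.4484, -0.0343, 0.035] -> [ 0.0004 -0.1989  0.1875]
yaw 0 turn [-0.001  0.    -0.   ]
```

View pics/c4.png

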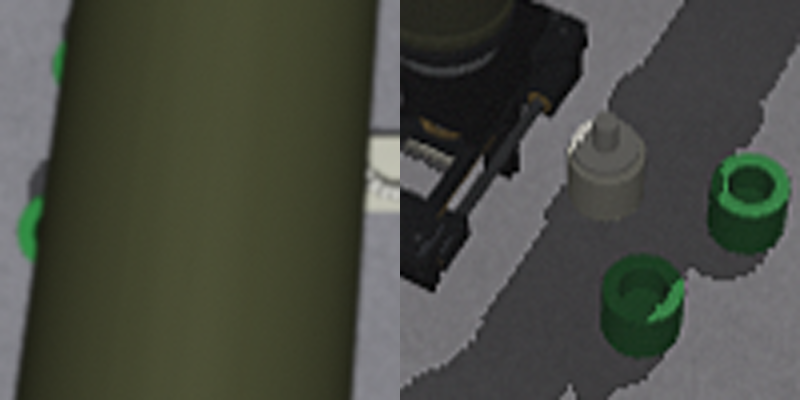

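The plunger stands in the ring with its collar flat on top (scene crop (607,160)). I'll re-fit the ring and collar positions.

Run:
```python
from h import *
im=cv2.imread("pics/scene4.png")[:,:,::-1].copy()
print(edgefit(im,"scene",(.4474,-.0333),[(.029,.05,1)]),edgefit(im,"scene",(.4474,-.0333),[(.025,.055,1)]))
v=cv2.resize(im[:,:,::-1],None,fx=6,fy=6,interpolation=2)
for r,z,c in((.029,.05,(0,0,255)),(.025,.055,(0,255,0)),(.009,.083,(255,0,0)),(.029,0,(0,0,255))): cv2.polylines(v,[np.int32((circ("scene",(.4474,-.0333),r,z)+.5)*6)],True,c,1)
cv2.imwrite("pics/c5.png",v[800:1400,1350:1950])
```

```text
(np.float32(12.235891), (np.float64(0.4454), np.float64(-0.0343))) (np.float32(10.70501), (np.float64(0.4434), np.float64(-0.0383)))
```

View pics/c5.png

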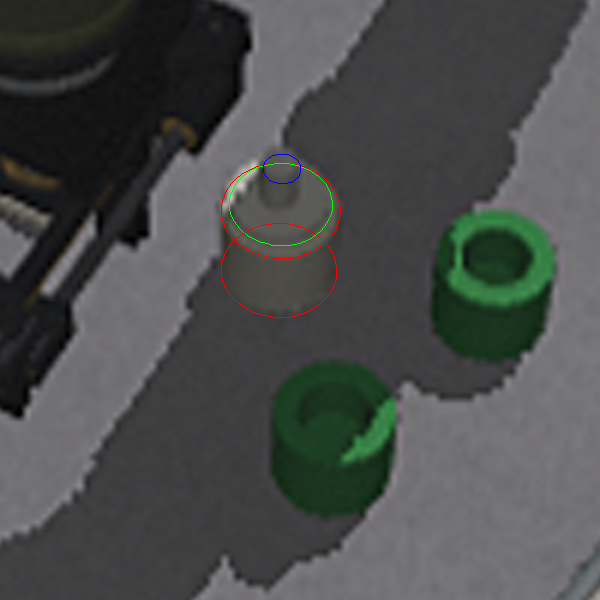

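The overlay matches the ring's outline, and the collar is only about 2 mm off. Going back over the ring to grasp it.

Request:
step_arm --plan '[[[0,0,0],[0,-0.05,0],0],[[0,0,0],[0,-0.11,0],0],[[0,0,0],[0,-0.165,0],0],[[0,0,0],[0,-0.192,0.02],0],[[0,0,0],[0,-0.199,0.05],0],[[0,0,0],[0,-0.199,0.08],0],[[0,0,0],[0,-0.199,0.09],0],[[0,0,0],[0,-0.199,0.095],0],[[0,0,0],[0,-0.199,0.095],0],[[0,0,0],[0,-0.199,0.095],0]]'

```text
time: 12.1
position: [0.4501, -0.0345, 0.1284]
tool_rot: [2.221, 2.221, 0.002]
ft_force: [-0.5, -0.7, -0.2]
grip_width: 0.999
```

Run:
```python
from g import *
go([[.4484,-.0343,.0355]],[0])
```

```text
t 12.1 pos [ 0.4501 -0.0345  0.1284] jaw yaw 0.0 zaxis [ 0.002  0.    -1.   ] w 0.999 F [-0.5 -0.7 -0.2] q [-0.52 -0.04  0.53  2.08  0.02  1.1   0.  ]
[0.4484, -0.0343, 0.0355] -> [ 0.0002 -0.0019  0.0929]
yaw 0 turn [ 0.002 -0.     0.   ]
```

Request:
step_arm --plan '[[[0,0,0],[0,-0.001,0.02],0],[[0,0,0],[0,-0.001,0.04],0],[[0,0,0],[0,-0.001,0.06],0],[[0,0,0],[0,-0.001,0.075],0],[[0,0,0],[0,-0.001,0.085],0],[[0,0,0],[0,-0.001,0.092],0],[[0,0,0],[0,-0.001,0.092],0],[[0,0,0],[0,-0.001,0.092],255],[[0,0,0],[0,-0.001,0.092],255],[[0,0,0],[0,-0.001,0.092],255]]' --squeeze 25

```text
time: 13.35
position: [0.4486, -0.0344, 0.0359]
tool_rot: [2.221, 2.221, 0.001]
ft_force: [0.4, 0.6, 0.5]
grip_width: 0.746
```

Request:
step_arm --plan '[[[0,0,0],[0,0,0],255],[[0,0,0],[0,0,0],255],[[0,0,0],[0,0,0],255],[[0,0,0],[0,0,0],255],[[0,0,0],[0,0,-0.01],255],[[0,0,0],[0,0,-0.02],255],[[0,0,0],[0,0,-0.035],255],[[0,0,0],[0,0,-0.05],255],[[0,0,0],[0,0,-0.06],255],[[0,0,0],[0,0,-0.06],255]]'

```text
time: 14.6
position: [0.4491, -0.0344, 0.0966]
tool_rot: [2.22, 2.221, 0.003]
ft_force: [0.5, 0.5, -3.6]
grip_width: 0.667
```

Run:
```python
from g import *
go([[.4484,-.0343,.20],[.514,.2925,.20]],[0])
b=save("scene","scene6")
cv2.imwrite("pics/c6.png",cv2.resize(b[120:230,210:320],(600,600),interpolation=2)[:,:,::-1])
```

```text
t 14.6 pos [ 0.4491 -0.0344  0.0966] jaw yaw 0.0 zaxis [ 0.002  0.001 -1.   ] w 0.667 F [ 0.5  0.5 -3.6] q [-0.52  0.01  0.54  2.11 -0.    1.02  0.03]
[0.4484, -0.0343, 0.2] -> [ 0.0002 -0.0005 -0.1034]
[0.514, 0.2925, 0.2] -> [ 0.3269  0.0651 -0.103 ]
yaw 0 turn [ 0.002 -0.001  0.   ]
```

View pics/c6.png

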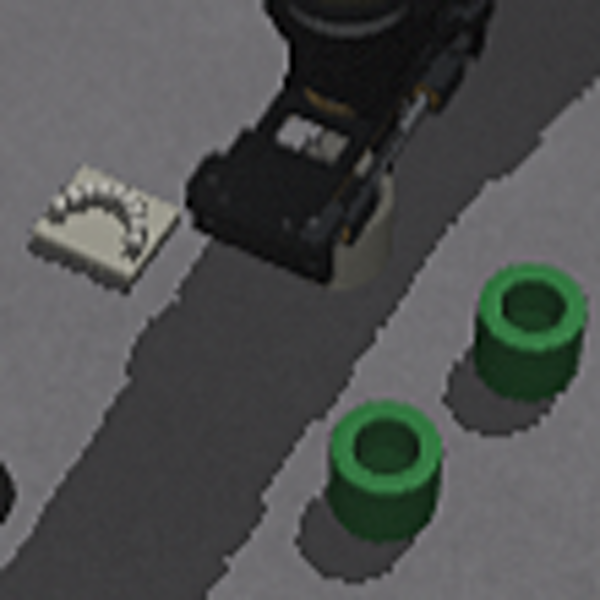

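Width 58 mm and about 3 N of added weight: the ring is held and lifted with the plunger. Carrying it to the hearth.

Request:
step_arm --plan '[[[0,0,0],[0,0,-0.02],255],[[0,0,0],[0,0,-0.05],255],[[0,0,0],[0.01,0.002,-0.08],255],[[0,0,0],[0.03,0.006,-0.1],255],[[0,0,0],[0.06,0.012,-0.105],255],[[0,0,0],[0.095,0.019,-0.105],255],[[0,0,0],[0.13,0.026,-0.105],255],[[0,0,0],[0.165,0.033,-0.105],255],[[0,0,0],[0.2,0.04,-0.105],255],[[0,0,0],[0.23,0.046,-0.105],255]]'

```text
time: 15.9
position: [0.4939, 0.1968, 0.1994]
tool_rot: [-2.22, -2.222, 0.003]
ft_force: [0.4, 0.0, -3.2]
grip_width: 0.669
```

Request:
step_arm --plan '[[[0,0,0],[0.025,0.005,0],255],[[0,0,0],[0.045,0.009,0],255],[[0,0,0],[0.065,0.013,0],255],[[0,0,0],[0.08,0.016,0],255],[[0,0,0],[0.09,0.018,0],255],[[0,0,0],[0.095,0.019,0],255],[[0,0,0],[0.097,0.019,0],255],[[0,0,0],[0.097,0.019,0],255],[[0,0,0],[0.097,0.019,0],255],[[0,0,0],[0.097,0.019,0],255]]'

```text
time: 17.15
position: [0.5134, 0.2921, 0.2007]
tool_rot: [2.222, 2.221, 0.0]
ft_force: [0.5, -0.3, -3.2]
grip_width: 0.666
```

Run:
```python
from g import *
go([[.514,.2925,.14],[.514,.2925,.132]],[0])
a=save("top","top7");b=save("scene","scene7")
cv2.imwrite("pics/c7.png",np.hstack([cv2.resize(a[130:280,50:200],(400,400),interpolation=2),cv2.resize(b[130:280,300:450],(400,400),interpolation=2)])[:,:,::-1])
```

```text
t 17.15 pos [0.5134 0.2921 0.2007] jaw yaw -0.0 zaxis [ 0.  0. -1.] w 0.666 F [ 0.5 -0.3 -3.2] q [-0.8   0.22  0.27  1.66 -0.06  1.27 -0.51]
[0.514, 0.2925, 0.14] -> [0.0004 0.0006 0.0607]
[0.514, 0.2925, 0.132] -> [0.0004 0.0006 0.0687]
yaw 0 turn [ 0. -0. -0.]
```

View pics/c7.png

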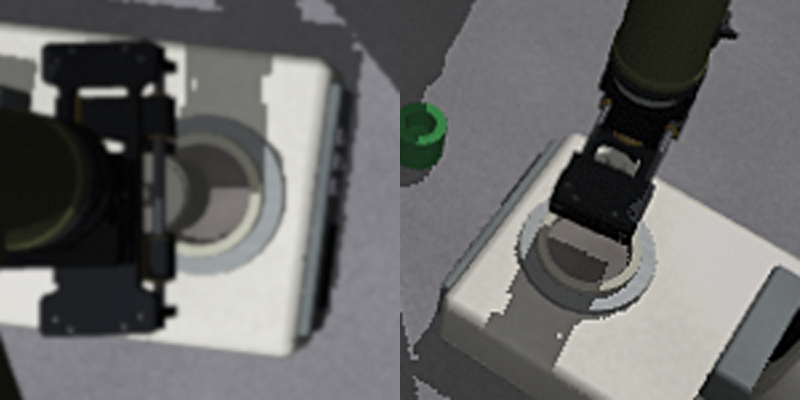

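Allowing for parallax from the height, the ring is over the recess. By calculation the seated TCP height is 0.131. I'll lower to about 4 mm above that and check.

Request:
step_arm --plan '[[[0,0,0],[0,0,0.01],255],[[0,0,0],[0,0,0.025],255],[[0,0,0],[0,0,0.035],255],[[0,0,0],[0,0,0.045],255],[[0,0,0],[0,0,0.052],255],[[0,0,0],[0,0,0.058],255],[[0,0,0],[0,0,0.062],255],[[0,0,0],[0,0,0.066],255],[[0,0,0],[0,0,0.066],255],[[0,0,0],[0,0,0.066],255]]'

```text
time: 18.5
position: [0.5135, 0.2926, 0.1349]
tool_rot: [2.221, 2.221, 0.001]
ft_force: [-0.1, 0.0, -3.5]
grip_width: 0.668
```

Run:
```python
from g import *
go([[.514,.2925,.1311]],[0])
a=save("top","top8");b=save("scene","scene8")
v=np.hstack([cv2.resize(a[150:250,70:170],(400,400),interpolation=2),cv2.resize(b[170:270,310:410],(400,400),interpolation=2)])[:,:,::-1]
cv2.imwrite("pics/c8.png",v)
```

```text
t 18.5 pos [0.5135 0.2926 0.1349] jaw yaw 0.0 zaxis [ 0.  0. -1.] w 0.668 F [-0.1  0.  -3.5] q [-0.79  0.27  0.27  1.74 -0.08  1.14 -0.5 ]
[0.514, 0.2925, 0.1311] -> [-0.0001  0.0005  0.0038]
yaw 0 turn [ 0. -0.  0.]
```

View pics/c8.png

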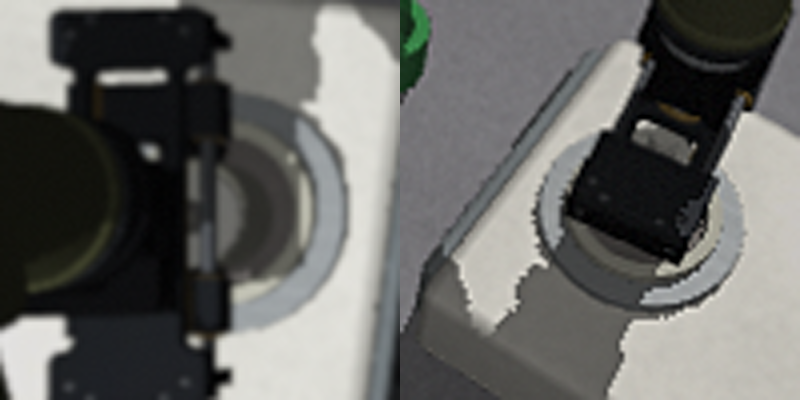

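The ring sits inside the recess with no extra force. Down the last few millimetres.

Request:
step_arm --plan '[[[0,0,0],[0,0,0.001],255],[[0,0,0],[0,0,0.002],255],[[0,0,0],[0,0,0.003],255],[[0,0,0],[0,0,0.0035],255],[[0,0,0],[0,0,0.0035],255],[[0,0,0],[0,0,0.0035],255],[[0,0,0],[0,0,0.0035],255],[[0,0,0],[0,0,0.0035],255],[[0,0,0],[0,0,0.0035],255],[[0,0,0],[0,0,0.0035],255]]'

```text
time: 19.85
position: [0.5134, 0.2925, 0.1311]
tool_rot: [2.221, 2.221, 0.0]
ft_force: [0.1, 0.6, -2.8]
grip_width: 0.672
```

Request:
step_arm --plan '[[[0,0,0],[0,0,0.0005],255],[[0,0,0],[0,0,0.0005],255],[[0,0,0],[0,0,0.0005],0],[[0,0,0],[0,0,0.0005],0],[[0,0,0],[0,0,0.0005],0],[[0,0,0],[0,0,0.0005],0],[[0,0,0],[0,0,0.0005],0],[[0,0,0],[0,0,0.0005],0],[[0,0,0],[0,0,0.0005],0],[[0,0,0],[0,0,0.0005],0]]'

```text
time: 21.1
position: [0.5134, 0.2925, 0.1306]
tool_rot: [2.221, 2.221, 0.0]
ft_force: [-0.1, 0.3, -0.3]
grip_width: 0.998
```

Request:
step_arm --plan '[[[0,0,0],[0,0,0],0],[[0,0,0],[0,0,-0.01],0],[[0,0,0],[0,0,-0.03],0],[[0,0,0],[0,0,-0.06],0],[[0,0,0],[0,0,-0.1],0],[[0,0,0],[0,0,-0.14],0],[[0,0,0],[-0.05,0,-0.15],0],[[0,0,0],[-0.11,0,-0.15],0],[[0,0,0],[-0.17,0,-0.15],0],[[0,0,0],[-0.22,0,-0.15],0]]'

```text
time: 22.35
position: [0.5134, 0.0697, 0.2817]
tool_rot: [2.223, 2.219, 0.003]
ft_force: [1.1, -0.4, 0.3]
grip_width: 1.0
```

Request:
step_arm --plan '[[[0,0,0],[-0.03,0,0],0],[[0,0,0],[-0.05,0,0],0],[[0,0,0],[-0.05,0,0],0],[[0,0,0],[-0.05,0,0],0],[[0,0,0],[-0.05,0,0],0],[[0,0,0],[-0.05,0,0],0],[[0,0,0],[-0.05,0,0],0],[[0,0,0],[-0.05,0,0],0],[[0,0,0],[-0.05,0,0],0],[[0,0,0],[-0.05,0,0],0]]'

```text
time: 23.6
position: [0.5134, 0.0224, 0.2806]
tool_rot: [2.222, 2.221, 0.0]
ft_force: [0.3, -0.1, 0.8]
grip_width: 1.003
```

Run:
```python
from g import *
go([])
a=save("top","top9");b=save("scene","scene9")
for n,im in(("top",a),("scene",b)):
    print(n,"ring",edgefit(im,n,(.514,.2925),[(.029,.145,0)]),"collar",edgefit(im,n,(.514,.2925),[(.025,.15,0)]))
out=[]
for n,im,(x,y) in(("top",a,(70,150)),("scene",b,(310,160))):
    v=cv2.resize(im[y:y+110,x:x+110],None,fx=3.6,fy=3.6,interpolation=2)[:,:,::-1].copy(); w=v.copy()
    for r,z,c in((.029,.145,(0,0,255)),(.025,.15,(0,255,0)),(.009,.178,(255,0,0)),(.042,.105,(0,255,255))):
        cv2.polylines(w,[np.int32((circ(n,(.514,.2925),r,z)+.5-[x,y])*3.6)],True,c,1)
    out.append(np.vstack([v,w])[:,:]) 
o=np.hstack(out); cv2.imwrite("pics/c9.png",cv2.resize(o,(600,600)))
```

```text
t 23.6 pos [0.5134 0.0224 0.2806] jaw yaw -0.0 zaxis [ 0.  0. -1.] w 1.003 F [ 0.3 -0.1  0.8] q [-0.56 -0.    0.47  1.73  0.    1.41 -0.09]
top ring (np.float32(32.15903), (np.float64(0.511), np.float64(0.2895))) collar (np.float32(28.269598), (np.float64(0.509), np.float64(0.2895)))
scene ring (np.float32(23.685324), (np.float64(0.511), np.float64(0.2915))) collar (np.float32(29.904724), (np.float64(0.519), np.float64(0.2945)))
```

View pics/c9.png

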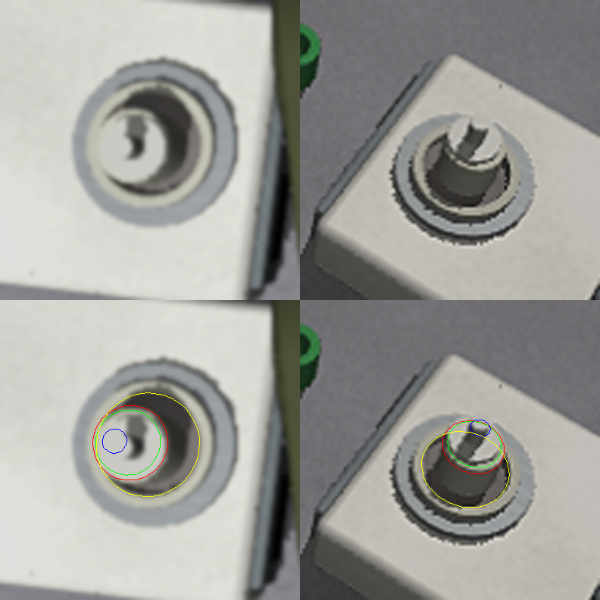

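The ring stands upright inside the rim (top crop (133,147), scene crop (470,165)) with the collar on top. Its fitted centre is 3–4 mm from the fitted recess centre, against 18 mm allowed. The gripper is well clear. One check of the small ring before I hand in.

Run:
```python
from h import *
b=cv2.imread("pics/scene9.png")[:,:,::-1].copy()
print(edgefit(b,"scene",(.4631,-.3264),[(.021,.04,1),(.007,.04,-1)]))
ctrl.close_job()
```

```text
(np.float32(71.21109), (np.float64(0.4631), np.float64(-0.3264)))
the job is handed in; nothing more can be done
```

The job is done and handed in at about 24 s of the 58 s allowed; no verdict is reported back. I stood the plunger in the large off-white ring on the bench, carried both to the press furnace, set them in the hearth recess and let go.

**Last checks**
- **Ring position:** the two cameras put the ring 3–4 mm from the recess centre, with 18 mm allowed. It looks upright in both views.
- **Ring height:** I let go at a tool height of 0.131 m, which is where the ring stands on the recess floor.
- **Robot clear:** the gripper is far from everything, with forces near zero.
- **Smaller ring:** it fits at the same position as at the start, so it was not moved.

**Disagreement:** the final edge fits for the collar differed by about 10 mm between the two cameras, so I did not use them. The known-size overlay put the collar centred on the ring, with a gap too small to see clearly. I could not measure the collar's exact offset, but the bore's 8 mm play keeps it under the 13 mm limit.

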